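# Cock the spring launcher and bring the block up to it

## Robot

A 7-joint arm with a two-finger parallel gripper is mounted at the origin on the work surface. World frame = base frame: x ahead of the robot, y to its left, z up, the work surface at z = 0. Lengths are in mm, angles in rad, forces in N, time in s.
With the tool pointing down it reaches from about 400 to 875 mm from the base axis. Payload 4.4 kg.
Tool frame: the origin (TCP) lies at the very end of the fingers, on their centre line; the grasp point (between the pads) lies 19 mm behind it; z points along the fingers, y is the line along which they close (so a half turn about z gives the same grasp; the last joint's range is limited). The gripper opens to 85 mm and grips with 20 to 120 N. Pads are 22 mm wide; open, the fingers measure 114 mm over their backs; the gripper's body (76 mm by 85 mm) begins 54 mm behind the grasp point. The pads swing forward as they close: fully open they stand 13 mm farther back than shut.
Start: joints at [1.149, 0.628, 0.038, 1.517, -0.027, 0.996, -0.02], TCP at [226.449, -609.293, 231.313] pointing down, gripper open.
Joint ranges: [-3.06, 3.06], [-0.37, 2.12], [-1.25, 1.32], [0.18, 2.47], [-1.1, 4.24], [0.23, 1.98], [-2.94, 2.94]. Speed limits (rad/s): [2.57, 2.57, 3.14, 3.14, 3.14, 3.14, 3.14].

## Interface

Orientations are given as [roll, pitch, yaw] about the fixed x, y, z axes, in that order (R = Rz(yaw) Ry(pitch) Rx(roll)).
In Python, from cell import sensors, get_image, camera_params, order gives the robot as it stands.
- The arm moves only by the shell command python3 -m inch 'ROWS' [OPENING]. ROWS is JSON, a list that holds one entry, the list of rows, each a list of 4 numbers: the shift along the tool's x, y, z in cm, then the turn about the tool's z in degrees. A call has 1 to 8 rows; each row is the pose to reach, as a shift and turn from the pose commanded when the call began, along the tool's axes at that moment; what a row does not reach only later rows make up. A row lasts 1/12 s, in which the tool goes at most 41.7 mm and 7.16 degrees, less where a joint would pass 70% of its speed; a pose out of reach is approached as far as the arm can. A call with a gripper value outside its range is refused whole. OPENING is the finger opening in cm, from 0 to 8.54, set as the call begins (- or left out, the last holds). The fingers move at their own pace and stop on an object; the grip force is fixed at half the most. Time passes only in rows, so rows that repeat a pose let the fingers close. It gives the time, the measured TCP pose, the force, the opening and the grip force at its end, in the units of the state.
- sensors.read_state(): the state, without advancing time (a new reading comes with each control period).
- get_image(name): name is "scene" or "top" or "wrist"; returns the picture (384x512x3 uint8, blue, green, red); there is no depth.
- camera_params(name): a dict with "mtx" (3x3 intrinsics, pixels), "rvec" (rotation vector, rad) and "tvec" (3), from world to camera coordinates, as OpenCV has them. Camera axes: x right, y down, z forward; pixel columns grow to the right and rows downward; lengths in mm; the calibration is good to about 2 mm. The wrist camera is an equidistant fisheye: a pixel r from the principal point sees the ray r / f radians off the axis. A picture is of the moment at which its call begins: read the wrist's pose just before it. camera_params takes no time and is no camera call; for the wrist camera it gives the pose at the moment of the call.
- order.finish_job(): hands the job in; it is judged then, once.
The state is a dict: "clock": time; "qpos": joint angles; "qd": joint speeds; "tau": joint torques, N m; "eef_pos": TCP position; "tool_rot": TCP orientation; "force": force on the tool from outside, world axes, zero at the start; "torque": the same for the moment, N m; "width": finger opening in mm; "gripper_force": force on a finger pad.
Only numpy, scipy, OpenCV 4.12 (cv2) and the standard library are available. Lean on these libraries where they do the work, as an engineer would, in place of code of your own. Each camera call takes 0.05 s, during which the arm holds its last target. There are 200 camera calls.

## Task

Get the bench launcher ready for the next run, using the fingers only to push. First push the launcher's sprung plunger all the way in with the fingertips and let it go, so that it comes back onto its stop pin and stays cocked half way; only then slide the wooden block along its track until it sits right up against the plunger head. Do not lift or tip the block, leave the plunger cocked, and leave the other things on the bench where they are.

Things in the scene. Friction and masses are not known exactly. Their poses are not given: they have to be found in the camera images.
- track: fixed grey-painted launch track, 90 mm wide, board 8 mm thick, lying across the robot's front, turned up to 23 degrees either way. Origin: on its centre line at bench height; y along the track from the launcher to the open end, x across it, away from the robot, z up. Board: y -245 to +285 mm. Lane from y -85 to +280 mm between guide strips 54 mm apart, their tops 18 mm above the bench.
- launcher (a point): top of the aluminium launcher at the track's -y end: it covers y -240 to -90 mm of the track, 54 mm wide, cheeks 52 mm high. This point is the middle of its bridge, y -125 mm of the track, 58 mm above the bench, where the stop pin's black knob stands, up to 74 mm above the bench (82 mm while the pin is lifted).
- plunger (a joint): plunger travel in m: 0 fully out, growing as it is pushed in (-y of the track), end stop 0.042. Spring force 3.6 N at 0, 9 N at 0.030, 11 N at 0.042; the pin adds up to 2 N from 0.009 to 0.023; moving adds 15 N per m/s. Past about 0.031 the sprung stop pin drops by itself behind a tooth on the rod: let go, the plunger returns and is held at 0.030. Let go earlier, it springs back to 0.
- plunger_head: the plunger's aluminium head, an upright disc 32 mm in diameter, 10 mm thick, on a 12 mm rod, facing +y of the track. Origin: centre of its front face, 36 mm above the bench on the track's centre line, at y -30 mm of the track when out, -60 mm when latched, -72 mm at the end stop.
- block: wooden block in the track's lane, 46 mm wide, 70 mm long (its y, along the track), 45 mm high, with a brass knob 16 mm wide and 13 mm high on top; about 0.13 kg, slides with friction. Origin: centre of its underside, 8 mm above the bench. It starts with its near end 80 to 125 mm from the plunger head.
- spare_block: bystander: plain wooden block, 40 x 55 x 35 mm high, no knob, standing on the bench beyond the track; origin at the centre of its underside.
- weight: bystander: brass weight, 38 mm diameter, 48 mm high with its knob; origin at the centre of its underside.
- ruler: bystander: flat wooden ruler, 30 x 200 x 6 mm, on the robot's side of the track beside the launcher; origin at the centre of its underside.
- tap_key: bystander: tapping key, 55 x 100 mm base, 38 mm high; origin at the centre of its underside.
- beaker: bystander: glass beaker, 68 mm diameter, 85 mm high; origin at the centre of its underside.
- bottle: bystander: amber bottle, 60 mm diameter, 130 mm high; origin at the centre of its underside.
There are look-alikes about, which are no part of the job. Leave any orange look-alike of the block alone.

How it is judged (in metres and radians):
On the way, in this order (a step that is already met when the one before it is completed fails the run):
1. the fingers push the plunger in past its catch (over 34 mm), the block still clear (value of joint plunger above 0.034 m and contact force between the fingers and plunger_head above 1 N and y of block in the frame of track above 0.025 m).
2. let go, the plunger stands latched at mid position, the block still over 50 mm from its head (value of joint plunger between 0.0265 and 0.0325 m and contact force between the fingers and plunger_head below 0.1 N and y of block in the frame of track above 0.025 m), for 0.2 s.
At the end, for the whole second after the job is handed in: the plunger rests latched at mid position (26.5 to 32.5 mm of travel), and the block lies flat and at rest in the lane with its near end touching the plunger head or at most 10 mm from it (value of joint plunger between 0.0265 and 0.0325 m and velocity of joint plunger between -0.005 and 0.005 m/s and y of block in the frame of track between -0.03 and -0.015 m and x of block in the frame of track between -0.008 and 0.008 m and z of block in the frame of track between 0.005 and 0.011 m and angle between block's own z axis and vertical below 0.08 rad and linear speed of block below 0.01 m/s).
It fails at once if the block is lifted (more than 8 mm) or tipped (more than 0.25 rad) (z of block in the frame of track above 0.016 m or angle between block's own z axis and vertical above 0.25 rad).
It fails at once if another thing on the bench is moved more than 20 mm or tipped over (distance of any of spare_block, weight, ruler, tap_key, beaker, bottle from where it was at the start of the episode above 0.02 m or angle between any of spare_block, weight, ruler, tap_key, beaker, bottle's own z axis and vertical above 0.35 rad).
It also fails if it takes over 51 s, if anything falls off the work surface, if the arm or the gripper's body presses on something with over 40 N, if the wrist force passes 120 N, or if a joint passes its speed limit or range.

## Working session

There is one attempt and no reset: what is moved stays moved. The work goes in short steps, Python scripts to look and compute and a shell command to move; the robot and the scene stay as the last step left them, time stands still between calls to the robot, and variables do not carry over. Pictures are saved under pics/ and viewed, at most 11 in all, crops included, and the job is handed in when it is done.

```bash
ls; mkdir -p pics
python3 - <<'E'
from cell import sensors,get_image,camera_params
import cv2
s=sensors.read_state();print(s)
for n in("top","scene"):
    cv2.imwrite(f"pics/{n}0.png",get_image(n));print(n,camera_params(n))
E
```

```text
pics
{'clock': 0.0, 'qpos': array([ 1.14920017,  0.62932228,  0.03844791,  1.51837831, -0.02698784,
        0.99632521, -0.01999715]), 'qd': array([ 0.00037863,  0.0005482 , -0.00064026, -0.00121657, -0.00172094,
        0.00088968, -0.00088975]), 'tau': array([ 6.23915912e-04, -5.63393712e+01,  1.22600421e+00, -1.93445367e+01,
        1.09008720e-02,  1.04713239e-02,  3.32365653e-05]), 'eef_pos': array([ 226.21691212, -608.68473125,  230.40138083]), 'tool_rot': array([-3.13967808e+00,  3.81632253e-05,  3.55800597e-01]), 'force': array([-0.39786491, -0.81641295,  0.27400797]), 'torque': array([-0.03249586, -0.04219972,  0.01820418]), 'gripper_force': 0.0, 'width': 85.26566467507222}
top {'mtx': array([[385.84738994,   0.        , 252.98149883],
       [  0.        , 385.84738994, 190.07203741],
       [  0.        ,   0.        ,   1.        ]]), 'rvec': array([ 2.14281899, -2.15659696,  0.10508706]), 'tvec': array([ 59.19124105, 583.715675  , 882.34482984])}
scene {'mtx': array([[455.28881054,   0.        , 250.80732821],
       [  0.        , 455.28881054, 193.38570647],
       [  0.        ,   0.        ,   1.        ]]), 'rvec': array([ 1.75347683,  1.51420467, -0.73550642]), 'tvec': array([-131.97992554, -276.66278667, 1712.15449404])}
```

View pics/top0.png

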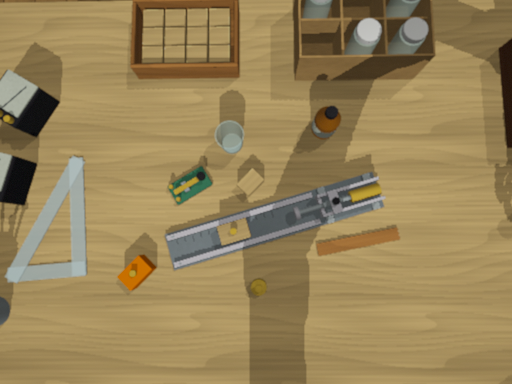

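View pics/scene0.png

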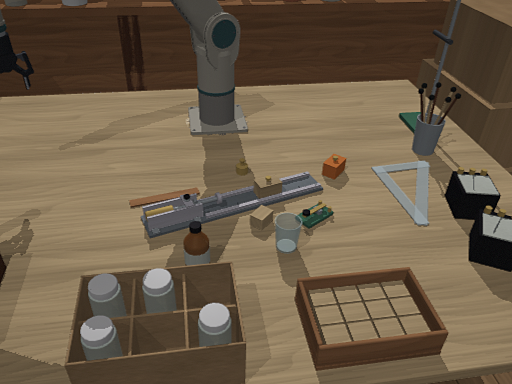

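The top view shows the track running from (170,252) to (380,190), with the launcher at its right end. The plunger head is near (297,213), the stop pin knob near (336,201), the block's knob near (233,231) and the orange look-alike near (136,272). I'll enlarge it to get pixels.

```bash
cat > h.py <<'E'
import numpy as np,cv2
from cell import camera_params
def ray(n,uv,z,c=None):
    c=c or camera_params(n);R=cv2.Rodrigues(c['rvec'])[0];t=np.array(c['tvec']).ravel()
    K=np.array(c['mtx'])
    if n=='wrist':
        m=np.array([(uv[0]-K[0,2])/K[0,0],(uv[1]-K[1,2])/K[1,1]]);r=np.hypot(*m)
        d=np.r_[m/r*np.sin(r),np.cos(r)] if r>1e-9 else np.array([0,0,1.])
    else: d=np.linalg.inv(K)@[uv[0],uv[1],1]
    o=-R.T@t;d=R.T@d
    return o+d*(z-o[2])/d[2]
E
python3 - <<'E'
import cv2
a=cv2.imread('pics/top0.png')[165:275,155:395]
cv2.imwrite('pics/topc.png',cv2.resize(a,None,fx=3.3333,fy=3.3333,interpolation=cv2.INTER_CUBIC))
E
```

```text
(no output)
```

View pics/topc.png

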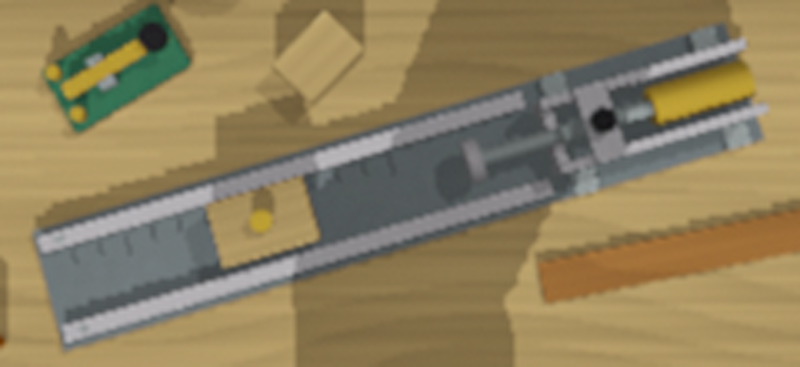

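The crop shows the board corners at about (36,233), (66,350), (728,24) and (762,138). The pin knob is at (602,119), the head at (472,160), and the block's top corners are at (206,208), (303,178), (320,240) and (222,268).

Run:
```python
from h import *
np.set_printoptions(precision=1,suppress=True)
f=lambda u,v,z:ray('top',(155+u/3.3333,165+v/3.3333),z)
c=[f(36,233,8),f(66,350,8),f(728,24,8),f(762,138,8)]
for p in c:print(p)
k=f(602,119,74);print('knob',k)
a=(c[0]+c[1])/2;b=(c[2]+c[3])/2
d=a-b;L=np.linalg.norm(d);ey=d/L;ex=np.array([ey[1],-ey[0],0]);
print(L,ey,np.degrees(np.arctan2(-ey[0],ey[1])))
o=(a-285*ey+b+245*ey)/2;o[2]=0;print('origin',o)
T=lambda p:((p-o)@ex,(p-o)@ey)
print('knob',T(k),'head',T(f(466,147,50)),T(f(480,175,36)))
for q in[(206,208),(303,178),(320,240),(222,268)]:print(T(f(*q,53)))
for n,q,z in[('weight',(258,287),40),('beaker',(229,136),80),('spare',(251,182),35),('bottle',(328,116),120),('tap',(190,186),20)]:
    p=ray('top',q,z);print(n,p,T(p))
print('ruler',T(f(540,262,6)),T(f(547,302,6)))
```

```text
[479.4 268.4   8. ]
[395.5 244.8   8. ]
[ 629.1 -238.9    8. ]
[ 545.1 -259.9    8. ]
knob [ 553.8 -132.    74. ]
527.7360915832642 [-0.3  1.   0. ] 16.48078235893739
origin [518.  -15.6   0. ]
knob (np.float64(1.368558441037193), np.float64(-121.8103549246633)) head (np.float64(10.937351563659213), np.float64(-30.50206104928495)) (np.float64(-10.191896007610358), np.float64(-35.42239284350453))
(np.float64(22.59994564321581), np.float64(154.6915715494071))
(np.float64(23.01023037106029), np.float64(84.33026843773118))
(np.float64(-21.30449477527479), np.float64(85.33139896977897))
(np.float64(-20.153742711379657), np.float64(155.55135808193967))
weight [359.2  45.   40. ] (np.float64(-135.0522740124109), np.float64(103.11158466203386))
beaker [704.7 109.1  80. ] (np.float64(214.41780939762157), np.float64(66.63844825359105))
spare [603.6  60.1  35. ] (np.float64(103.57195597930132), np.float64(48.2876221301369))
bottle [ 736.7 -112.2  120. ] (np.float64(182.37770937194423), np.float64(-154.7075018005394))
tap [597.1 208.9  20. ] (np.float64(139.56317280129002), np.float64(192.7956532053636))
ruler (np.float64(-81.97287581337645), np.float64(-61.03849601952195)) (np.float64(-110.55132887577723), np.float64(-57.080924823456876))
```

```bash
python3 -m inch '[[[2.5,-2.5,0,6],[5.4,-5.4,0,12],[8.3,-8.3,0,18],[11.2,-11.2,0,24],[14.1,-14.1,0,30],[17,-17,0,36],[19.9,-19.9,0,42],[22.5,-22.5,0,47]]]' 0
cat >> h.py <<'E'
from cell import sensors
from scipy.spatial.transform import Rotation as Ro
A=np.radians(16.5);O=np.array([518,-15.6,0.]);EY=np.array([-np.sin(A),np.cos(A),0]);EX=np.array([np.cos(A),np.sin(A),0])
def go(x,y,z):
    "shift in tool cm + turn deg to track-frame x,y,z with tool x along -track y"
    s=sensors.read_state();R=Ro.from_euler('xyz',s['tool_rot'])
    p=O+EX*x+EY*y+[0,0,z];tx=R.apply([1,0,0]);e=s['eef_pos']-O
    print('t',s['clock'],'track',np.round([e@EX,e@EY,e[2]],1),'F',np.round([s['force']@EX,s['force']@EY,s['force'][2]],1),'w',round(s['width'],1))
    turn=np.degrees(np.arctan2(tx[1],tx[0])-np.arctan2(-EY[1],-EY[0]))
    print('go',np.round(R.inv().apply(p-s['eef_pos'])/10,2),'turn',round(turn,2))
E
python3 -c "
from h import *
go(0,28,150)"
```

```text
clock: 0.77
eef_pos: [359.5, -317.2, 231.1]
tool_rot: [-3.141, 0.001, -0.469]
force: [1.1, 0.6, 0.1]
width: -0.1
gripper_force: 0.0
t 0.7667 track [-237.6 -244.2  231.1] F [1.2 0.2 0.1] w -0.1
go [ -1.41 -36.1    8.14] turn 46.64
```

```bash
python3 -m inch '[[[-0.2,-4,0,6],[-0.4,-8,0,12],[-0.6,-12,0,18],[-0.8,-16,1,24],[-1,-20,3,30],[-1.1,-24,5,36],[-1.2,-28,6,42],[-1.3,-32,7,46]]]'
python3 -m inch '[[[0,0,0,0],[0,0,0,0]]]'
python3 -c "
from h import *
go(0,28,150)
from cell import get_image
c=camera_params('wrist');print(c)
cv2.imwrite('pics/w1.png',get_image('wrist'))"
```

```text
clock: 1.43
eef_pos: [488.4, -30.9, 161.5]
tool_rot: [3.14, 0.0, -1.273]
force: [0.5, -0.4, -0.3]
width: -0.1
gripper_force: 0.0
clock: 1.6
eef_pos: [488.7, -29.5, 161.4]
tool_rot: [3.14, 0.001, -1.26]
force: [-0.6, -0.9, -0.3]
width: -0.1
gripper_force: 0.0
t 1.6 track [-32.   -5.  161.4] F [-0.8 -0.7 -0.3] w -0.1
go [-3.23 -3.28  1.14] turn 1.29
{'mtx': array([[297.31863964,   0.        , 254.88835989],
       [  0.        , 297.31863964, 193.56500236],
       [  0.        ,   0.        ,   1.        ]]), 'rvec': array([-0.47130783,  3.01857164,  0.47393714]), 'tvec': array([456.59093941, 149.51171125, 369.9264626 ])}
```

View pics/w1.png

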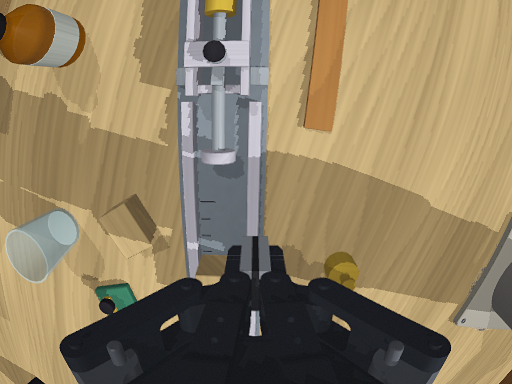

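The wrist view looks toward the launcher. The head disc is at about (219,157), the knob at (213,51), and the strips' inner edges are around columns 199 and 248. The closed fingertips are near (256,240).

Run:
```python
from h import *
c={'mtx':np.array([[297.31863964,0,254.88835989],[0,297.31863964,193.56500236],[0,0,1]]),'rvec':np.array([-0.47130783,3.01857164,0.47393714]),'tvec':np.array([456.59093941,149.51171125,369.9264626])}
im=cv2.imread('pics/w1.png')
T=lambda u,v,z:np.round([(ray('wrist',(u,v),z,c)-O)@EX,(ray('wrist',(u,v),z,c)-O)@EY],1)
print('knob',T(213,51,74),'head',T(219,157,36),'disc sides',T(202,158,36),T(236,156,36),'dist top',T(218,151,52))
for v in(110,180,210):
    print(v,im[v,176:204].sum(1)//3,im[v,242:270].sum(1)//3)
print(T(199,180,18),T(248,180,18),T(196,110,18),T(240,110,18))
```

```text
knob [   2.9 -122.7] head [  2.  -31.5] disc sides [ 18.  -30.4] [-13.8 -32.7] dist top [  1.  -39.9]
110 [126 118 105 105 100 197 208 204 205 205 204 204 208 181 160 167 137  93
  91  87  91 119 147 145 146 147 136 128] [109 109 110 110 109 109 110 163 191 185 186 186 185 185 185 184 200 207
 210 154 126 143 146 145 144 156 158 155]
180 [129 131 133 123 108 107 110 174 163 160 158 158 160 161 163 162 164 149
 107  91  90  89 106 108 108 108 108 108] [106 106 106 106 104 126 158 164 160 159 159 159 160 162 161 161 158 118
  81 100 106 106 107 104 102 119 127 127]
210 [122 122 123 128 131 116 107 106 103 165 163 160 159 160 162 162 162 164
 162 114  91  88 106 109 109 108 109 108] [105 104 105 105  97 141 163 162 160 158 160 161 161 161 162 165 125  83
  99 106 107 106 104 117 122 122 126 128]
[24.8 -4.2] [-24.9  -5.1] [ 26.6 -74.5] [-16.  -74.5]
```

```bash
python3 -m inch '[[[-2,-2,0,1.3],[-3.3,-3.4,0,1.3],[-3.3,-3.4,3,1.3],[-3.3,-3.4,6,1.3],[-3.3,-3.4,8,1.3],[-3.3,-3.4,8,1.3],[-3.3,-3.4,8,1.3]]]'
python3 -c "
from h import *
go(2,28,26)
from cell import get_image
c=camera_params('wrist')
cv2.imwrite('pics/w2.png',get_image('wrist'))"
```

```text
clock: 2.23
eef_pos: [510.4, 6.9, 82.6]
tool_rot: [3.14, -0.0, -1.293]
force: [-0.3, -0.5, 0.3]
width: 0.4
gripper_force: 0.0
t 2.2333 track [-0.9 23.8 82.6] F [-0.5 -0.4  0.3] w 0.4
go [-0.43 -0.29  5.66] turn -0.58
```

View pics/w2.png

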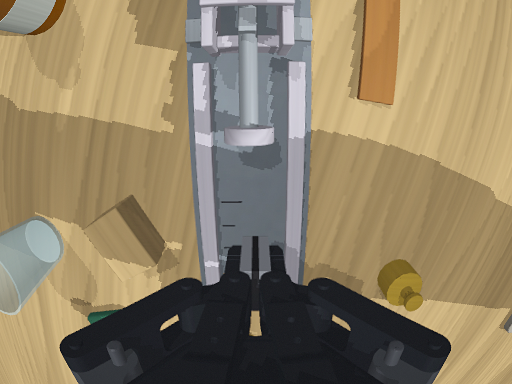

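The head is centred on column 249 and the fingers on 256, so I need about 3 mm toward +x. The gap is clear, so I'll descend.

```bash
python3 -m inch '[[[-0.4,-0.3,2,-0.6],[-0.4,-0.3,4.5,-0.6],[-0.4,-0.3,5.6,-0.6],[-0.4,-0.3,5.6,-0.6],[-0.4,-0.3,5.6,-0.6]]]'
python3 -c "
from h import *
go(2,-58,26)"
```

```text
clock: 2.7
eef_pos: [513.3, 13.0, 27.5]
tool_rot: [-3.141, -0.0, -1.281]
force: [0.0, -0.2, 0.5]
width: 0.2
gripper_force: 0.0
t 2.7 track [ 3.6 28.7 27.5] F [-0.  -0.2  0.5] w 0.2
go [8.67 0.18 0.15] turn 0.13
```

```bash
python3 -m inch '[[[1.5,0,0,0],[3,0,0,0],[4.2,0,0,0],[5,0.1,0,0],[5.8,0.1,0,0],[6.6,0.1,0,0],[7.2,0.1,0,0],[7.8,0.1,0,0]]]'
python3 -m inch '[[[0,0,0,0],[0.3,0,0,0],[0.3,0,0,0],[0.3,0,0,0]]]'
python3 -c "
from h import *
go(2,-58,26)"
```

```text
clock: 3.37
eef_pos: [533.0, -54.5, 27.4]
tool_rot: [3.14, 0.01, -1.275]
force: [-2.6, 11.8, 7.9]
width: 0.1
gripper_force: 5.2
clock: 3.7
eef_pos: [534.7, -60.1, 27.4]
tool_rot: [3.141, 0.006, -1.277]
force: [-1.2, 8.4, 5.5]
width: 0.2
gripper_force: 4.0
t 3.7 track [  3.4 -47.4  27.4] F [1.2 8.4 5.5] w 0.2
go [1.06 0.14 0.13] turn 0.35
```

```bash
python3 -m inch '[[[0.4,0,0,0],[0.8,0,0,0],[0.8,0,0,0],[0.8,0,0,0]]]'
python3 -m inch '[[[0.3,0,0,0],[0.3,0,0,0],[0.3,0,0,0]]]'
python3 -c "
from h import *
go(2,-58,26)
from cell import get_image
c=camera_params('wrist');print(c['rvec'],c['tvec'])
cv2.imwrite('pics/w3.png',get_image('wrist'))"
```

```text
clock: 4.03
eef_pos: [536.7, -66.9, 27.3]
tool_rot: [3.141, 0.007, -1.276]
force: [-1.4, 9.4, 6.1]
width: 0.4
gripper_force: 5.1
clock: 4.28
eef_pos: [537.4, -69.4, 27.3]
tool_rot: [3.141, 0.008, -1.276]
force: [-2.3, 10.4, 6.7]
width: -0.1
gripper_force: 5.4
t 4.2833 track [  3.3 -57.1  27.3] F [ 0.8 10.6  6.7] w -0.1
go [0.09 0.13 0.13] turn 0.39
[-0.44819835  3.02281595  0.48545527] [494.60767177 233.11215212 257.00842935]
```

View pics/w3.png

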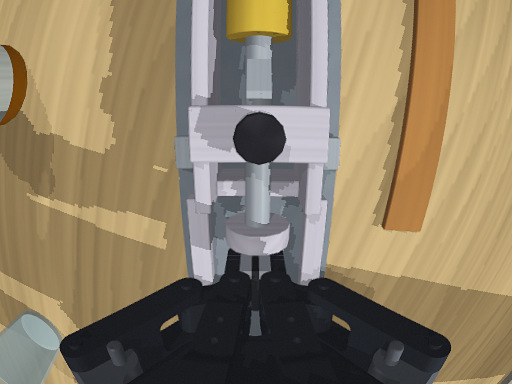

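The fingers are bearing on the head at (257,235), and the force of 10.6 N implies roughly 39 mm of travel. I'll press on gently to the end stop.

```bash
python3 -m inch '[[[0.2,0,0,0],[0.4,0,0,0],[0.4,0,0,0],[0.4,0,0,0]]]'
python3 -c "
from h import *
go(2,-58,26)"
```

```text
clock: 4.67
eef_pos: [538.1, -71.7, 27.3]
tool_rot: [3.14, 0.01, -1.275]
force: [-2.8, 12.1, 8.0]
width: 0.4
gripper_force: 6.6
t 4.6667 track [  3.3 -59.5  27.3] F [ 0.8 12.4  8. ] w 0.4
go [-0.15  0.13  0.13] turn 0.46
```

```bash
python3 -m inch '[[[-0.5,0,0,0],[-1.2,0,0,0],[-2.2,0,0,0],[-4,0,0,0],[-6,0,0,0],[-8,0,0,0],[-8,0,0,0],[-8,0,0,0]]]'
python3 -c "
from h import *
go(2,20,150)
from cell import get_image
c=camera_params('wrist');print(c['rvec'],c['tvec'])
cv2.imwrite('pics/w4.png',get_image('wrist'))"
```

```text
clock: 5.33
eef_pos: [516.5, -1.0, 27.0]
tool_rot: [-3.141, 0.0, -1.277]
force: [-0.3, -1.5, 0.6]
width: -0.0
gripper_force: 0.0
t 5.3333 track [ 2.7 14.4 27. ] F [-0.7 -1.4  0.6] w -0.0
go [ -0.56   0.07 -12.3 ] turn 0.32
[-0.44697565  3.02712869  0.47445736] [494.70550165 165.43018642 232.57290674]
```

View pics/w4.png

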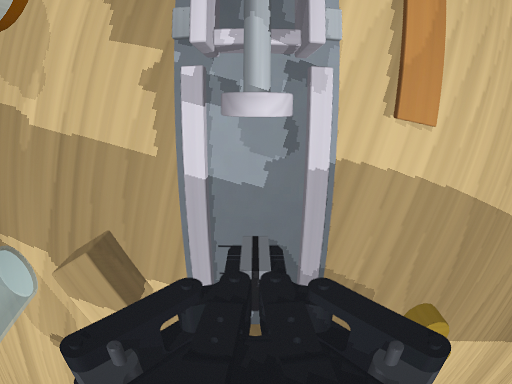

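The head is at about (257,105), with its lower edge at row 117. I'll work out its travel while rising.

```bash
python3 - <<'E'
from h import *
c={'mtx':np.array([[297.31863964,0,254.88835989],[0,297.31863964,193.56500236],[0,0,1]]),'rvec':np.array([-0.44697565,3.02712869,0.47445736]),'tvec':np.array([494.70550165,165.43018642,232.57290674])}
for u,v,z in[(257,117,20),(257,105,36),(257,95,52),(222,104,36),(292,104,36)]:
    p=ray('wrist',(u,v),z,c)-O;print(z,p@EX,p@EY)
E
python3 -m inch '[[[0,0,-3,0],[0,0,-7,0],[0,0,-10.5,0],[0,0,-12.5,0],[0,0,-12.5,0],[0,0,-12.5,0]]]'
python3 -c "
from h import *
go(2,190,150)
from cell import get_image
cv2.imwrite('pics/t2.png',cv2.resize(get_image('top')[165:275,155:395],None,fx=3.3333,fy=3.3333,interpolation=cv2.INTER_CUBIC))"
```

```text
20 2.541206162010921 -55.94278252122768
36 2.688750733384518 -62.24833794416796
52 2.822852189686094 -66.45548812676482
36 18.390347252769597 -62.78344912671001
36 -13.029966636761724 -62.9915422675713
clock: 5.88
eef_pos: [517.7, -3.3, 153.0]
tool_rot: [-3.138, -0.001, -1.281]
force: [-1.0, 0.5, -0.0]
width: -0.4
gripper_force: 0.0
t 5.8833 track [  3.2  11.9 153. ] F [-0.8  0.7 -0. ] w -0.4
go [-17.81   0.1    0.27] turn 0.08
```

The head stands at about −61 mm, so the plunger is latched. Next I go over the block to its far side.

```bash
python3 -m inch '[[[-3,0,0,0],[-7,0,0,0],[-11,0,0,0],[-15,0,0,0],[-17.5,0,0,0],[-17.8,0.1,0,0],[-17.8,0.1,0,0],[-17.8,0.1,0,0]]]'
python3 -m inch '[[[0,0,2,0],[0,0,5,0],[0,0,7.5,0],[0,0,7.5,0],[0,0,7.5,0]]]'
python3 -c "
from h import *
go(2,190,25)
from cell import get_image
cv2.imwrite('pics/w5.png',get_image('wrist'))
c=camera_params('wrist');print(c['rvec'],c['tvec'])
"
```

```text
clock: 6.6
eef_pos: [464.4, 166.8, 150.7]
tool_rot: [3.14, -0.001, -1.281]
force: [-0.3, -0.6, -0.1]
width: 0.2
gripper_force: 0.0
clock: 7.02
eef_pos: [464.3, 165.7, 75.8]
tool_rot: [3.139, -0.001, -1.283]
force: [0.4, -0.5, 0.8]
width: -0.2
gripper_force: 0.0
t 7.0167 track [ -0.  189.1  75.8] F [ 0.2 -0.6  0.8] w -0.2
go [-0.1  -0.22  5.08] turn -0.03
[-0.43876038  3.02889241  0.47302987] [493.78348117 -19.12601029 226.07056125]
```

View pics/w5.png

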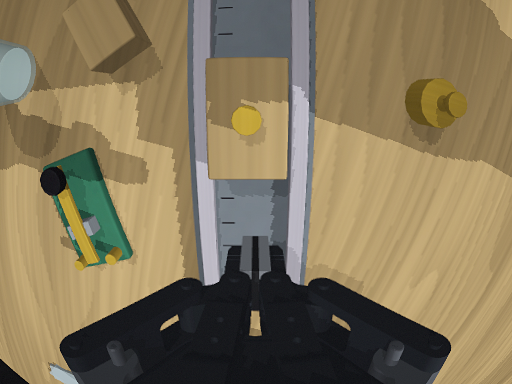

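The block is at (247,118) with its far end at row 179, and the fingers are well behind it. I'll descend with a 2 mm sideways correction.

```bash
python3 -m inch '[[[-0.1,-0.2,2,0],[-0.1,-0.2,4,0],[-0.1,-0.2,5.1,0],[-0.1,-0.2,5.1,0],[-0.1,-0.2,5.1,0]]]'
python3 -m inch '[[[0.8,0,0,0],[1.6,0,0,0],[2.4,0,0,0],[3.2,0,0,0],[4,0,0,0],[4.8,0,0,0],[5.6,0,0,0],[6.4,0,0,0]]]'
python3 -c "
from h import *
go(2,24,25)"
```

```text
clock: 7.48
eef_pos: [467.1, 169.4, 26.7]
tool_rot: [-3.14, -0.0, -1.281]
force: [1.0, -0.7, -0.5]
width: -0.3
gripper_force: 0.0
clock: 8.15
eef_pos: [484.7, 107.7, 25.6]
tool_rot: [3.142, 0.0, -1.28]
force: [0.1, 1.9, 0.1]
width: 0.0
gripper_force: 0.6
t 8.15 track [  3.1 127.7  25.6] F [0.6 1.8 0.1] w 0.0
go [10.37  0.14  0.06] turn 0.17
```

```bash
python3 -m inch '[[[1,0,0,0],[2,0,0,0],[3,0.1,0,0],[4,0.1,0,0],[5,0.1,0,0],[6,0.1,0,0],[7,0.1,0,0],[8,0.1,0,0]]]'
python3 -m inch '[[[0.3,0,0,0],[0.6,0,0,0],[0.9,0,0,0],[1.2,0,0,0],[1.2,0,0,0],[1.2,0,0,0]]]'
python3 -c "
from h import *
go(2,24,25)
from cell import get_image
cv2.imwrite('pics/w6.png',get_image('wrist'))
c=camera_params('wrist');print(c['rvec'],c['tvec'])"
```

```text
clock: 8.82
eef_pos: [506.8, 30.4, 25.5]
tool_rot: [3.141, -0.0, -1.28]
force: [0.1, 0.7, -0.3]
width: -0.1
gripper_force: 0.2
clock: 9.32
eef_pos: [510.1, 20.0, 25.6]
tool_rot: [-3.141, -0.0, -1.28]
force: [-1.0, 0.4, 0.5]
width: -0.1
gripper_force: 0.0
t 9.3167 track [ 2.5 36.4 25.6] F [-0.9  0.7  0.5] w -0.1
go [1.24 0.06 0.06] turn 0.19
[-0.44390945  3.027808    0.47414852] [494.8625327  143.77820077 224.23265008]
```

View pics/w6.png

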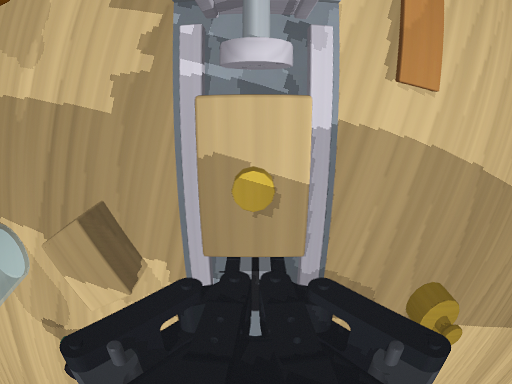

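The block's near end is at row 95 and the head at row 68, about 15 mm apart. I'll push slowly until it makes light contact.

```bash
python3 -m inch '[[[0.2,0,0,0],[0.4,0,0,0],[0.6,0,0,0],[0.8,0,0,0],[1,0,0,0],[1.1,0,0,0],[1.1,0,0,0]]]'
python3 -m inch '[[[0.1,0,0,0],[0.2,0,0,0],[0.2,0,0,0],[0.2,0,0,0]]]'
python3 -c "
from h import *
go(2,21,25)"
```

```text
clock: 9.95
eef_pos: [513.3, 9.0, 25.6]
tool_rot: [-3.141, -0.0, -1.28]
force: [0.6, 0.3, -0.2]
width: 0.6
gripper_force: 0.0
clock: 10.28
eef_pos: [513.8, 7.5, 25.6]
tool_rot: [-3.141, -0.0, -1.28]
force: [-0.7, -0.3, -0.3]
width: 0.2
gripper_force: 0.0
t 10.2833 track [ 2.5 23.4 25.6] F [-0.8 -0.1 -0.3] w 0.2
go [0.24 0.06 0.06] turn 0.18
```

```bash
python3 -m inch '[[[0.1,0,0,0],[0.2,0,0,0],[0.2,0,0,0],[0.2,0,0,0]]]'
python3 -m inch '[[[0.1,0,0,0],[0.1,0,0,0],[0.1,0,0,0]]]'
python3 -c "
from h import *
go(2,21,25)
from cell import get_image
cv2.imwrite('pics/w7.png',get_image('wrist'))
c=camera_params('wrist');print(c['rvec'],c['tvec'])"
```

```text
clock: 10.62
eef_pos: [513.9, 7.0, 25.6]
tool_rot: [3.141, 0.002, -1.278]
force: [-2.0, 5.5, 2.2]
width: 0.2
gripper_force: 2.7
clock: 10.87
eef_pos: [514.0, 6.9, 25.6]
tool_rot: [3.141, 0.003, -1.278]
force: [-1.4, 5.7, 2.9]
width: -0.1
gripper_force: 3.5
t 10.8667 track [ 2.5 22.7 25.6] F [0.3 5.9 2.9] w -0.1
go [0.17 0.05 0.06] turn 0.29
[-0.44573933  3.02536431  0.47837313] [494.56805062 157.29435988 229.4964767 ]
```

View pics/w7.png

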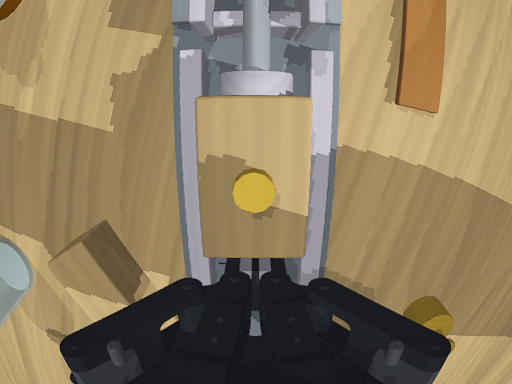

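The block's front edge (row 96) meets the head (rows 72–95), and the force has stepped up to 5.9 N without the plunger giving way: it is touching. I'll back the fingers off and check.

```bash
python3 -m inch '[[[-0.3,0,0,0],[-1,0,0,0],[-2.5,0,0,0],[-4,0,0,0],[-5,0,0,0],[-5,0,0,0],[-5,0,0,0],[-5,0,0,0]]]'
python3 - <<'E'
from h import *
from cell import get_image
go(2,70,25)
c=camera_params('wrist');cv2.imwrite('pics/w8.png',get_image('wrist'))
np.save('c8.npy',np.r_[c['rvec'],c['tvec']])
E
```

```text
clock: 11.58
eef_pos: [500.7, 51.6, 25.7]
tool_rot: [-3.141, -0.001, -1.28]
force: [-0.7, -0.1, -0.2]
width: 0.4
gripper_force: 0.0
t 11.5833 track [ 2.5 69.3 25.7] F [-0.7  0.1 -0.2] w 0.4
go [-0.07  0.05  0.07] turn 0.14
```

View pics/w8.png

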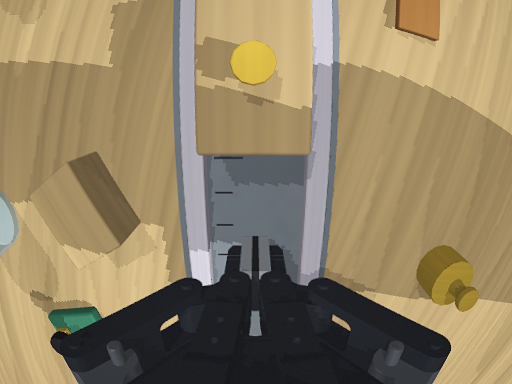

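The fingers are clear, and the block is flat and straight with its far end at row 154.

Run:
```python
from h import *
v=np.load('c8.npy');c=dict(camera_params('wrist'));c['rvec'],c['tvec']=v[:3],v[3:]
p=ray('wrist',(253,154),53,c)-O;print(p@EX,p@EY-35)
from cell import order
if -30<p@EY-35+1<-18: print(order.finish_job())
```

```text
3.894135668756966 -23.06368109114746
the job is handed in; nothing more can be done
None
```

The job is handed in: by the camera images, the plunger is latched at about 30 mm (its head is at y ≈ −61 mm), and the block lies flat against the head at y ≈ −23 mm. No verdict was returned.

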